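# Seat the humidifier tank on its pegged base

## Task

Pick up the bedside humidifier's oblong water tank by its handle and seat it upright on the humidifier base, squared up with it (either way round), so that both pegs enter the pockets under the tank and it sits fully home, flush on the base. Set it down rather than dropping it, do not knock over the steel tumbler, and let go at the end.

Things in the scene. Friction and masses are not known exactly. Their poses are not given: they have to be found in the camera images.
- tank: Humidifier water tank: loose white oblong box, 70 (x) x 130 (y) x 90 mm high, 0.2-0.45 kg, upright. Origin: centre of underside, z up. Handle bar on top along y, centred: 84 long, 18 wide (x), 112-130 mm above underside; 12 mm long posts at its ends, open below. Underside: two square pockets 30 x 30, 26 mm deep, centred at x 0, y +-38 mm. Same when turned half round.
- base: Humidifier base: white oblong slab, fixed, 96 (x) x 150 (y) mm, flat top at 40 mm. Origin: centre of underside, z up. Two pegs, 12 mm diameter tapering to 6, stand 20 mm above the top at x 0, y +-38 mm. Seated, the tank's origin is 40 mm above this origin, y axes parallel. Not the small round one-peg stand (toothbrush charger).
- tumbler: Empty stainless steel tumbler, loose, upright, 110 mm high, 76 mm across, standing between tank and base. Origin: centre of underside, z up. Not to be knocked over.
Not all that is in view belongs to the job. Leave any blue, pink or purple look-alike of the tank alone.

How it is judged:
On the way:
1. the tank is lifted clear of the nightstand, its underside more than 70 mm up (height (world z) of tank above 0.07 m), for 0.2 s.
At the end, for the whole second after the job is handed in: The tank stands on the base with both pegs in its pockets: its underside 34 to 46 mm above the base's underside (flush is 40), its centre within 15 mm of the base's centre seen from above, its long axis within 12 degrees of the base's, upright within 4 degrees, at rest; the tumbler stands upright (z of tank in the frame of base between 0.034 and 0.046 m and horizontal distance between tank and base below 0.015 m and angle between the y axis of tank and the y axis of base, either way round below 0.21 rad and angle between tank's own z axis and vertical below 0.07 rad and linear speed of tank below 0.02 m/s and angle between tumbler's own z axis and vertical below 0.2 rad); the robot touches nothing.
It fails at once if the tank is let go in the air (underside more than 75 mm up with no finger on it) (height (world z) of tank above 0.075 m and contact force between the fingers and tank below 0.05 N).
It fails at once if the tumbler is knocked over (tilted more than 30 degrees) (angle between tumbler's own z axis and vertical above 0.52 rad).
It also fails if it takes over 40 s, if anything falls off the work surface, if the arm or the gripper's body presses on something with over 40 N, if the wrist force passes 120 N, or if a joint passes its speed limit or range.

## Robot

A 6-joint arm with a two-finger parallel gripper is mounted at the origin on the work surface. World frame = base frame: x ahead of the robot, y to its left, z up, the work surface at z = 0. Lengths are in m, angles in rad, forces in N, time in s.
With the tool pointing down it reaches from about 0.4 to 0.825 m from the base axis. Payload 7 kg.
Tool frame: the origin (TCP) lies midway between the tips of the shut fingers; the grasp point (between the pads) lies 19 mm behind it; z points along the fingers, y is the line along which they close (so a half turn about z gives the same grasp; the last joint's range is limited). The gripper opens to 88 mm and grips with 3 to 60 N. Pads are 19 mm wide; open, the fingers measure 130 mm over their backs; the gripper's body (78 mm by 193 mm) begins 47 mm behind the grasp point.
Start: joints at [0.288, 0.359, 0.012, 0, -1.224, -0.288], TCP at [0.675, -0, 0.227] pointing down, gripper open.
Joint ranges: [-3.07, 3.07], [-1.43, 2.12], [-1.02, 1.25], [-3.03, 1.67], [-3.05, -0], [-3.03, 3.03]. Speed limits (rad/s): [2.39, 2.39, 3.01, 3.14, 3.14, 3.14].

## Interface

Orientations are given as [roll, pitch, yaw] about the fixed x, y, z axes, in that order (R = Rz(yaw) Ry(pitch) Rx(roll)).
In Python, from station import telemetry, eyes, ticket, recognise, trace gives the robot as it stands. The module is installed in compiled form; this text tells all that it offers.
- The arm moves only by the tool servo_tool, never from a script. Its argument "series" is a list that holds one entry, the list of rows, each a list of 4 numbers: the shift along the tool's x, y, z in mm, then the turn about the tool's z in rad. In form: [[[x, y, z, roll], ...]]. A call has exactly 10 rows; each row shifts and turns the commanded pose from where the row before left it, along the tool's axes as they then stand; what a row does not reach is not made up. A row lasts 1/12 s, in which the tool goes at most 41.7 mm and 7.16 degrees, less where a joint would pass 70% of its speed; a pose out of reach is approached as far as the arm can. A call is refused whole if a number of a shift passes 41.7 or a number of a turn 0.125, either way. A call with a gripper value outside its range is refused whole. "claw" is the gripper's target within -1 to 1 (shut at 1, half-way at 0, fully open at -1), set as the call begins (left out, the last holds). The fingers move at their own pace and stop on an object; "grip_force" is the grip in N (left out, the last holds). Time passes only in rows, so rows that do not move let the fingers close, or fill a call up. It gives the time, the measured TCP pose, the force, the opening and the grip force at its end, in the units of the state.
- telemetry.get_state(): the state, without advancing time (a new reading comes with each control period).
- eyes.grab_frame(name): name is "scene" or "side" or "wrist"; returns the picture (384x512x3 uint8, red, green, blue); there is no depth.
- eyes.calibration(name): a dict with "mtx" (3x3 intrinsics, pixels), "rvec" (rotation vector, rad) and "tvec" (3), from world to camera coordinates, as OpenCV has them. Camera axes: x right, y down, z forward; pixel columns grow to the right and rows downward; lengths in m; the calibration is good to about 2 mm. A picture is of the moment at which its call begins: read the wrist's pose just before it. calibration takes no time and is no camera call; for the wrist camera it gives the pose at the moment of the call.
- ticket.job_done(): hands the job in; it is judged then, once.
Trained networks look in the newest picture that a camera, given by its name, has taken for a name from the list of things; names that differ only in an ending like _2 or _b are one class to them, and where a whole thing is asked for, a point or a joint stands for the part that bears it (a point fixed in the world has none). Each returns a list of dicts, best first, with "conf" (0 to 1); they miss things now and then, are a little off and sometimes report something else, mostly with a low value. They report only what shows in the picture. A call takes as long as a camera call. They do not tell look-alikes from the thing itself.
- recognise(camera, name): "position" ([x, y, z] in m, in world coordinates, good to about 4 mm: the middle of the surface that is visible of it).
- trace(camera, name): "mask" (384x512 bool, what is visible of it).
The state is a dict: "t": time; "q": joint angles; "qd": joint speeds; "joint_efforts": joint torques, N m; "eef_pos": TCP position; "ee_rot": TCP orientation; "force": force on the tool from outside, world axes, zero at the start; "moment": the same for the moment, N m; "width": finger opening in m; "gripper_force": force on a finger pad.
Only numpy, scipy, OpenCV 4.12 (cv2) and the standard library are available. Lean on these libraries where they do the work, as an engineer would, in place of code of your own. Each camera call takes 0.05 s, during which the arm holds its last target. There are 200 camera calls.

## Working session

There is one attempt and no reset: what is moved stays moved. The work goes in short steps, Python scripts to look and compute and a tool call to move; the robot and the scene stay as the last step left them, time stands still between calls to the robot, and variables do not carry over. Pictures are saved under pics/ and viewed, at most 10 in all, crops included, and the job is handed in when it is done.

Besides the shell and the picture viewer there is one more tool, called after "Request:" in YAML: its name, and indented under it one key for each argument. servo_tool: Moves the arm, as the interface text tells. Its arguments: {"type":"object","properties":{"series":{"type":"array"},"claw":{"type":"number"},"grip_force":{"type":"number"}},"required":["series"]}

```bash
mkdir -p pics
cat > h.py <<'E'
import numpy as np, cv2
from station import telemetry, eyes, ticket, recognise, trace
def grab(c,n):
    im=eyes.grab_frame(c); cv2.imwrite(f'pics/{n}.png',im[:,:,::-1]); return im
def cal(c):
    k=eyes.calibration(c); return np.array(k['mtx'],float),cv2.Rodrigues(np.array(k['rvec'],float))[0],np.array(k['tvec'],float).ravel()
def back(K,R,t,uv,z):
    d=R.T@np.linalg.inv(K)@np.array([*uv,1.]); c=-R.T@t; return c+d*(z-c[2])/d[2]
def proj(K,R,t,p):
    q=R@np.array(p)+t; q=K@q; return q[:2]/q[2]
E
python3 - <<'E'
from h import *
ims=[]
for c in ('scene','side'):
    ims.append(grab(c,c+'0'))
    for n in ('tank','base','tumbler'):
        for d in recognise(c,n)[:4]: print(c,n,round(d['conf'],2),np.round(d['position'],3),proj(*cal(c),d['position']).round())
print(telemetry.get_state())
E
```

```text
scene tank 0.97 [0.677 0.332 0.088] [386. 162.]
scene tank 0.77 [0.312 0.178 0.08 ] [217. 150.]
scene tank 0.6 [0.259 0.405 0.075] [248.  99.]
scene tank 0.57 [0.472 0.154 0.056] [269. 187.]
scene base 0.78 [ 0.542 -0.202  0.042] [202. 327.]
scene tumbler 0.74 [ 0.548 -0.002  0.076] [263. 241.]
side tank 0.95 [0.245 0.456 0.091] [339. 313.]
side tank 0.88 [0.298 0.226 0.074] [313. 226.]
side tank 0.82 [0.455 0.269 0.093] [235. 220.]
side tank 0.75 [0.632 0.371 0.075] [132. 246.]
side base 0.74 [ 0.52  -0.185  0.042] [252. 147.]
side tumbler 0.77 [0.543 0.03  0.082] [226. 166.]
{'t': 0.4, 'q': array([ 2.88118801e-01,  3.58731102e-01,  1.17666564e-02, -4.55458358e-05,
       -1.22408570e+00, -2.88109019e-01]), 'qd': array([ 0.00100838, -0.00165166,  0.00108775,  0.00203272, -0.00106034,
        0.00023762]), 'joint_efforts': array([ 1.33943042e-03, -5.81673181e+01,  2.92918611e+01,  6.99329942e+00,
        1.08120448e-02, -4.45565206e-05]), 'eef_pos': array([ 6.74910667e-01, -8.93431326e-06,  2.26410059e-01]), 'ee_rot': array([ 3.14133713e+00, -3.10535953e-05, -1.57080202e+00]), 'force': array([ 0.61521945, -0.10433426,  0.09187047]), 'moment': array([-0.02282955,  0.03345694, -0.03922051]), 'gripper_force': 0.0, 'width': 0.08740626259377195}
```

View pics/scene0.png

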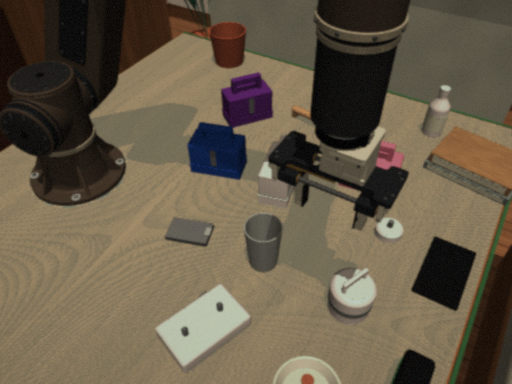

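View pics/side0.png

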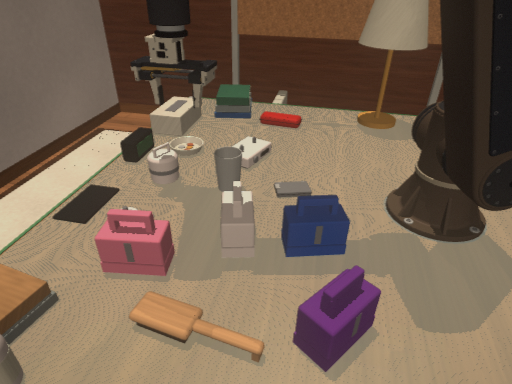

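Scene view: the white slab base is at (203,325) with dark pegs at about (185,331) and (220,307). The tumbler is at (263,242), and the white tank at (275,180) is partly hidden by the gripper. 

Side view: things that could be taken for the tank are white (238,222), blue (315,228), pink (136,245) and purple (338,315). Things that could be taken for the base are the white slab (251,150), the round charger near (130,212) and the grey box (177,115). I choose the white tank and the two-peg slab, and check both with one crop.

Run:
```python
from h import *
s=cv2.imread('pics/side0.png'); a=cv2.resize(s[125:265,190:290],None,fx=4,fy=4,interpolation=cv2.INTER_CUBIC)
s=cv2.imread('pics/scene0.png'); b=cv2.resize(s[275:375,145:255],None,fx=3.5,fy=3.5,interpolation=cv2.INTER_CUBIC)
o=np.zeros((560,a.shape[1]+b.shape[1],3),np.uint8); o[:560,:a.shape[1]]=a; o[:b.shape[0],a.shape[1]:]=b; cv2.imwrite('pics/crop0.png',o)
S=cal('scene');D=cal('side'); E=cal('wrist'); st=telemetry.get_state()
for uv in((185,331),(220,307)): p=back(*S,uv,.06); print(uv,p.round(3),proj(*D,p).round(1))
print('cam',(-E[1].T@E[2]).round(3),E[1].round(2),E[0])
for d in recognise('side','tank')[:4]: print(d['conf'],d['position'])
```

```text
(185, 331) [ 0.528 -0.23   0.06 ] [252.8 136.2]
(220, 307) [ 0.553 -0.161  0.06 ] [240.2 144. ]
cam [ 0.674 -0.076  0.384] [[-1.    0.   -0.  ]
 [ 0.    0.96  0.28]
 [ 0.    0.28 -0.96]] [[325.25768759   0.         257.18599318]
 [  0.         325.25768759 197.16564612]
 [  0.           0.           1.        ]]
0.95 [0.2446, 0.456, 0.0914]
0.88 [0.2981, 0.2255, 0.0743]
0.82 [0.4553, 0.2686, 0.0932]
0.75 [0.6317, 0.3708, 0.0748]
```

View pics/crop0.png

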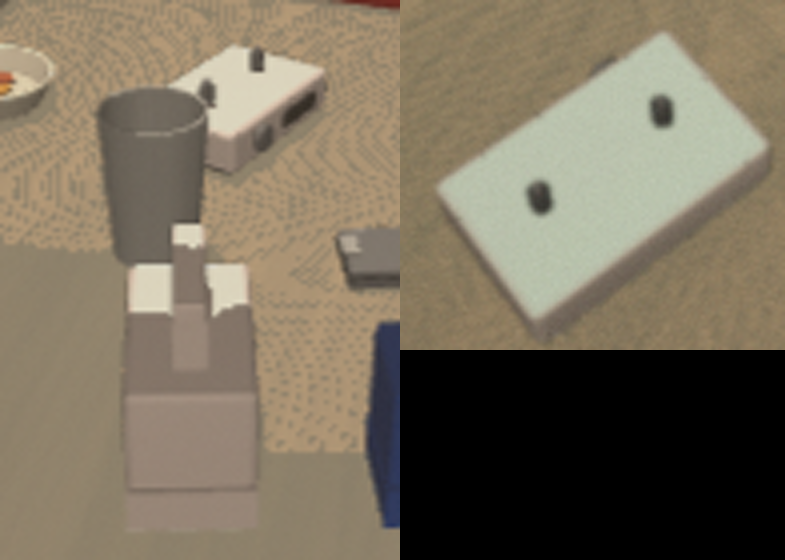

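The crop shows the plain white tank with its handle running end-on, top from about (237.5,201.5) near to (237,182) far. It also shows the white slab with two dark pegs, their tops at about (254.5,137.5) and (241.7,145.5) in the side view.

Run:
```python
from h import *
S=cal('scene');D=cal('side')
P=lambda c:c[0]@np.c_[c[1],c[2]]
for a,b in(((184.4,327.3),(254.3,137.8)),((219.6,303),(241.7,145.5))):
    X=cv2.triangulatePoints(P(S),P(D),np.array(a,float),np.array(b,float)).ravel();X=X[:3]/X[3];print('peg',X.round(4),back(*S,a,.06).round(4))
for uv in((237.5,201.5),(237,182)): print('handle',back(*D,uv,.13).round(3))
# rim of side bottom corners at z=0
for uv in((190+127/4,125+525/4),(190+256/4,125+528/4)): print('bot',back(*D,uv,0).round(3))
for c in('scene','side'):
    eyes.grab_frame(c)
    for d in recognise(c,'tumbler')[:2]: print(d)
```

```text
peg [ 0.5214 -0.2245  0.0574] [ 0.5225 -0.2255  0.06  ]
peg [ 0.5468 -0.1538  0.0587] [ 0.5477 -0.1543  0.06  ]
handle [0.453 0.255 0.13 ]
handle [0.474 0.181 0.13 ]
bot [0.483 0.282 0.   ]
bot [0.414 0.268 0.   ]
{'position': [0.5489, -0.003, 0.0762], 'conf': 0.61}
{'position': [0.538, 0.0299, 0.0763], 'conf': 0.82}
```

Request:
servo_tool:
  series:
    - [[-27, 26.5, 0, 0], [-27, 26.5, 0, 0], [-27, 26.5, 0, 0], [-27, 26.5, 0, 0], [-27, 26.5, 0, 0], [-27, 26.5, 0, 0], [-27, 26.5, 0, 0], [-27, 26.5, 0, 0], [0, 0, 0, -0.12], [0, 0, 0, -0.12]]
  claw: -1
  grip_force: 30

```text
t: 1.48
eef_pos: [0.4616, 0.2178, 0.2273]
ee_rot: [-3.14, 0.001, -1.322]
force: [1.4, 0.0, -0.0]
width: 0.0878
gripper_force: 0.0
```

Run:
```python
from h import *
E=cal('wrist');np.savez('w1.npz',*E);grab('wrist','w1');st=telemetry.get_state();print(st['eef_pos'],st['ee_rot'])
print([(d['conf'],d['position']) for d in recognise('wrist','tank')])
for p in((.453,.255,.13),(.474,.181,.13)):print(proj(*E,p))
```

```text
[0.4622511  0.21718315 0.22717892] [-3.14044210e+00  6.26573635e-04 -1.31334449e+00]
[(0.97, [0.312, 0.1931, 0.0863]), (0.89, [0.6301, 0.3039, 0.066]), (0.75, [0.4699, 0.2049, 0.0933]), (0.58, [0.2669, 0.3928, 0.0044])]
[255.40473501 243.08125918]
[252.48905499 152.88769251]
```

View pics/w1.png

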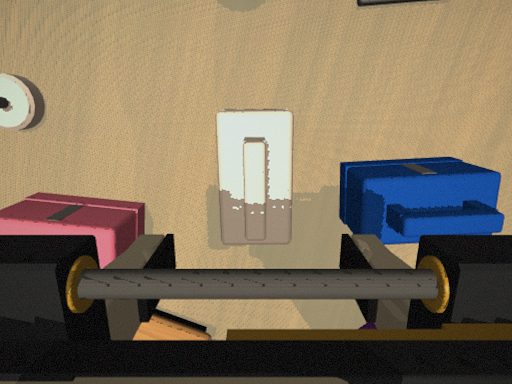

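The wrist view shows the white tank nearly upright in the image. Its handle top runs from (255,141) to (257,240), with tank top corners at (217,111), (292,111) and lower edge at (220..291,243). The blue and pink look-alikes lie on either side.

Run:
```python
from h import *
z=np.load('w1.npz');E=[z[k] for k in z.files];D=cal('side')
P=lambda c:c[0]@np.c_[c[1],c[2]]
a=back(*E,(255,141.5),.13);b=back(*E,(257,239.5),.13)
print(a,b,(a+b)/2,np.linalg.norm(a-b),np.arctan2(-(b-a)[0],(b-a)[1]))
for u,v in(((255,141.5),(237,182)),((257,239.5),(237.5,201.5))):
    X=cv2.triangulatePoints(P(E),P(D),np.array(u,float),np.array(v,float)).ravel();print(X[:3]/X[3])
for uv in((217,111),(292,111),(220,243),(291,243)):print(back(*E,uv,.09))
```

```text
[0.47425219 0.17191007 0.13      ] [0.45249358 0.2514693  0.13      ] [0.46337289 0.21168969 0.13      ] 0.08248095945904443 0.2669612126715456
[0.47499693 0.17268554 0.12501948]
[0.45316509 0.25241972 0.12828656]
[0.51224133 0.15880095 0.09      ]
[0.44846185 0.14263217 0.09      ]
[0.48267719 0.2809637  0.09      ]
[0.41492204 0.26375249 0.09      ]
```

Request:
servo_tool:
  series:
    - [[5.5, 0, 0, 0], [0, 0, 20, 0], [0, 0, 25, 0], [0, 0, 25, 0], [0, 0, 25, 0], [0, 0, 15, 0], [0, 0, 10, 0], [0, 0, 5, 0], [0, 0, 0, 0], [0, 0, 0, 0]]

```text
t: 2.42
eef_pos: [0.4649, 0.2107, 0.1022]
ee_rot: [-3.141, 0.0, -1.332]
force: [1.1, 0.0, 0.9]
width: 0.0878
gripper_force: 0.0
```

Request:
servo_tool:
  series:
    - [[0, 0, 0, 0], [0, 0, 0, 0], [0, 0, 0, 0], [0, 0, 0, 0], [0, 0, 0, 0], [0, 0, 0, 0], [0, 0, 0, 0], [0, 0, 0, 0], [0, 0, 0, 0], [0, 0, 0, 0]]
  claw: 1
  grip_force: 40

```text
t: 3.25
eef_pos: [0.4643, 0.2106, 0.1015]
ee_rot: [3.141, -0.0, -1.331]
force: [-0.1, -0.6, -0.5]
width: 0.0266
gripper_force: 0.0
```

Request:
servo_tool:
  series:
    - [[0, 0, 0, 0], [0, 0, 0, 0], [0, 0, 0, 0], [0, 0, 0, 0], [0, 0, -3, 0], [0, 0, -8, 0], [0, 0, -14, 0], [0, 0, -20, 0], [0, 0, -20, 0], [0, 0, -15, 0]]

```text
t: 4.08
eef_pos: [0.4643, 0.2106, 0.1835]
ee_rot: [-3.141, 0.0, -1.331]
force: [0.4, 0.5, -3.3]
width: 0.018
gripper_force: 39.9
```

Request:
servo_tool:
  series:
    - [[0, 0, -20, 0], [0, 0, -25, 0], [0, 0, -20, 0], [12, 1, -10, 0], [25, 2, -5, 0], [33, 2, 0, 0], [35, 2, 0, 0], [35, 3, 0, 0], [35, 3, 0, 0], [35, 3, 0, 0]]

```text
t: 4.92
eef_pos: [0.4978, 0.0008, 0.2616]
ee_rot: [3.141, 0.0, -1.331]
force: [1.9, -0.6, -3.6]
width: 0.0174
gripper_force: 39.9
```

Request:
servo_tool:
  series:
    - [[35, 3, 0, 0], [35, 3, 0, 0], [35, 3, 0, 0], [35, 2, 0, 0], [30, 2, 0, 0], [18, 1, 0, 0], [8, 0, 0, 0.06], [0, 0, 0, 0.12], [0, 0, 0, 0.12], [0, 0, 0, 0.12]]

```text
t: 5.75
eef_pos: [0.5306, -0.1915, 0.261]
ee_rot: [3.14, 0.0, -1.758]
force: [-0.6, 0.6, -4.2]
width: 0.0179
gripper_force: 39.9
```

Request:
servo_tool:
  series:
    - [[0, 0, 0, 0.1], [0, 0, 0, 0.06], [0, 0, 0, 0], [0, 0, 0, 0], [0, 0, 0, 0], [0, 0, 0, 0], [0, 0, 0, 0], [0, 0, 0, 0], [0, 0, 0, 0], [0, 0, 0, 0]]

```text
t: 6.58
eef_pos: [0.5317, -0.1908, 0.2616]
ee_rot: [3.142, 0.0, -1.91]
force: [-0.0, -0.4, -5.7]
width: 0.0177
gripper_force: 39.9
```

Run:
```python
from h import *
a=grab('scene','s2');b=grab('wrist','w2');c=grab('side','d2')
E=cal('wrist');np.savez('w2.npz',*E);st=telemetry.get_state();print(st['t'],st['eef_pos'],st['ee_rot'],st['force'],st['width'])
cc=cv2.resize(c[60:210,190:310],None,fx=2.5,fy=2.5,interpolation=cv2.INTER_CUBIC)
o=np.zeros((384,812,3),np.uint8);o[:,:512]=b;o[:375,512:812]=cc;cv2.imwrite('pics/c2.png',o[:,:800,::-1])
```

```text
6.7333 [ 0.53163683 -0.19085088  0.2615581 ] [ 3.14155906e+00 -3.04844404e-05 -1.91063094e+00] [ 0.52901795  0.84068896 -4.28528032] 0.017930110153976126
```

View pics/c2.png

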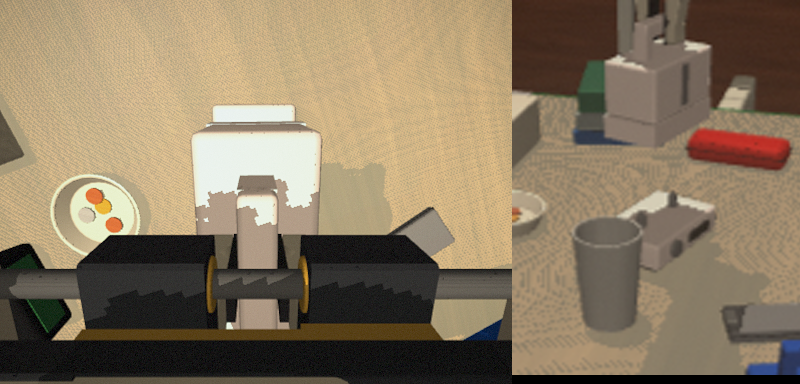

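View pics/s2.png

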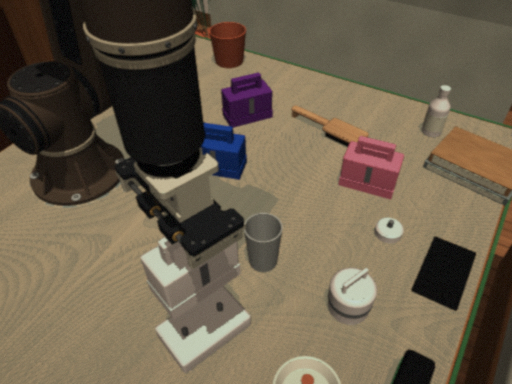

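The tank is held level above the base. The wrist view shows the base's far end edge from (213,106) to (295,106), and the tank's end edge from about (192,133) to (321,133). In the scene view the base and both pegs, at (184,332) and (220,308), show just below the tank.

Run:
```python
from h import *
z=np.load('w2.npz');E=[z[k] for k in z.files]
st=telemetry.get_state();p=st['eef_pos'];y=st['ee_rot'][2]
tx=np.array([np.cos(y),np.sin(y)]);ty=np.array([np.sin(y),-np.cos(y)])
g=cv2.cvtColor(cv2.imread('pics/w2.png'),cv2.COLOR_BGR2GRAY).astype(float)
gx=cv2.Sobel(g,cv2.CV_64F,1,0);gy=cv2.Sobel(g,cv2.CV_64F,0,1)
print('base top row by col',[(c,98+int(np.argmax(abs(gy[98:112,c])))) for c in range(218,294,12)])
for r in(112,116): print('base sides',r,200+int(np.argmax(gx[r,200:225])),285+int(np.argmin(gx[r,285:305])))
for r in(150,170,190): print('tank sides',r,180+int(np.argmax(abs(gx[r,180:205]))),308+int(np.argmax(abs(gx[r,308:332]))))
print('tank end',[(c,122+int(np.argmax(abs(gy[122:142,c])))) for c in range(205,315,15)])
def rel(uv,zz):
    d=(back(*E,uv,zz)-p)[:2]; return np.round([d@tx*1e3,d@ty*1e3],1)
for uv in((213,106),(295,106)):print('base',rel(uv,.04))
for uv in((192,133),(321,133)):print('tank',rel(uv,.25))
print('base centre from pegs rel',[np.round([(np.array(b)-p[:2])@tx*1e3,(np.array(b)-p[:2])@ty*1e3],1) for b in((.5341,-.1892),(.5214,-.2245),(.5468,-.1538))])
```

```text
base top row by col [(218, 105), (230, 105), (242, 105), (254, 105), (266, 105), (278, 105), (290, 105)]
base sides 112 212 294
base sides 116 213 294
tank sides 150 192 320
tank sides 170 193 319
tank sides 190 194 318
tank end [(205, 127), (220, 122), (235, 122), (250, 122), (265, 131), (280, 131), (295, 131), (310, 128)]
base [ 73.6 -49.7]
base [73.5 42.4]
tank [ 61.8 -33.4]
tank [61.8 32.8]
base centre from pegs rel [array([-2.4, -1.8]), array([35.1, -1.6]), array([-40. ,  -1.9])]
```

Request:
servo_tool:
  series:
    - [[-0.5, -2.5, 0, 0], [0, 0, 10, 0], [0, 0, 18, 0], [0, 0, 18, 0], [0, 0, 18, 0], [0, 0, 16, 0], [0, 0, 10, 0], [0, 0, 6, 0], [0, 0, 4, 0], [0, 0, 0, 0]]

```text
t: 7.57
eef_pos: [0.5341, -0.1912, 0.161]
ee_rot: [3.141, -0.0, -1.911]
force: [0.3, -0.4, -3.4]
width: 0.0177
gripper_force: 39.9
```

Request:
servo_tool:
  series:
    - [[0, 0, 3, 0], [0, 0, 3, 0], [0, 0, 3, 0], [0, 0, 3, 0], [0, 0, 2, 0], [0, 0, 2, 0], [0, 0, 1, 0], [0, 0, 0, 0], [0, 0, 0, 0], [0, 0, 0, 0]]

```text
t: 8.4
eef_pos: [0.5343, -0.1912, 0.1447]
ee_rot: [-3.141, 0.0, -1.911]
force: [-0.6, -0.0, -4.0]
width: 0.0176
gripper_force: 39.9
```

Request:
servo_tool:
  series:
    - [[0, 0, 1, 0], [0, 0, 0, 0], [0, 0, 1, 0], [0, 0, 0, 0], [0, 0, 0.7, 0], [0, 0, 0, 0], [0, 0, 0.5, 0], [0, 0, 0, 0], [0, 0, 0, 0], [0, 0, 0, 0]]

```text
t: 9.23
eef_pos: [0.5343, -0.1913, 0.1415]
ee_rot: [-3.141, -0.0, -1.911]
force: [1.1, -1.1, -2.5]
width: 0.0179
gripper_force: 39.9
```

Run:
```python
from h import *
s=telemetry.get_state();print(s['eef_pos'],s['force'])
a=grab('scene','s3');c=grab('side','d3')
x=cv2.resize(a[235:375,140:260],None,fx=3,fy=3,interpolation=cv2.INTER_CUBIC);y=cv2.resize(c[60:200,190:310],None,fx=3,fy=3,interpolation=cv2.INTER_CUBIC)
cv2.imwrite('pics/c3.png',np.hstack([x,y])[:,:,::-1])
```

```text
[ 0.53426454 -0.19128885  0.14152301] [ 1.07430835 -1.12869231 -2.51191992]
```

View pics/c3.png

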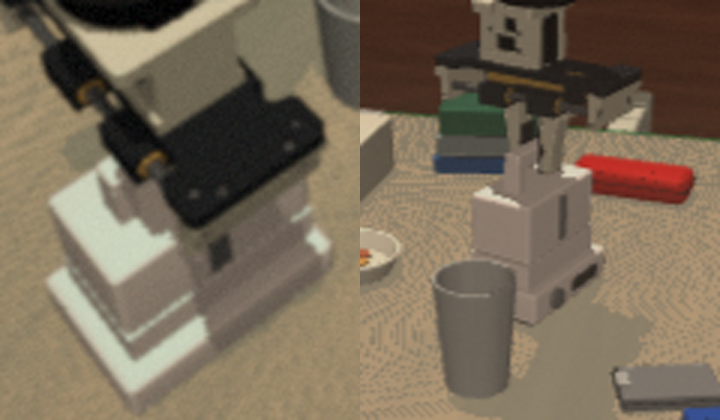

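Both crops show the tank sitting square on the slab with no visible gap, and the tumbler upright beside it. I press lightly to confirm contact.

Request:
servo_tool:
  series:
    - [[0, 0, 0.5, 0], [0, 0, 0, 0], [0, 0, 0, 0], [0, 0, 0.5, 0], [0, 0, 0, 0], [0, 0, 0, 0], [0, 0, 0, 0], [0, 0, 0, 0], [0, 0, 0, 0], [0, 0, 0, 0]]

```text
t: 10.17
eef_pos: [0.5348, -0.1915, 0.1413]
ee_rot: [-3.14, -0.0, -1.91]
force: [-1.4, -1.7, 5.8]
width: 0.0172
gripper_force: 39.9
```

Contact confirmed: the force turned to +5.8 N and the tool stopped at flush height. Releasing and then retreating.

Request:
servo_tool:
  series:
    - [[0, 0, 0, 0], [0, 0, 0, 0], [0, 0, 0, 0], [0, 0, 0, 0], [0, 0, 0, 0], [0, 0, 0, 0], [0, 0, 0, 0], [0, 0, 0, 0], [0, 0, 0, 0], [0, 0, 0, 0]]
  claw: -1

```text
t: 11.0
eef_pos: [0.5342, -0.1912, 0.1404]
ee_rot: [-3.142, 0.0, -1.911]
force: [0.1, 0.0, 0.2]
width: 0.0787
gripper_force: 0.0
```

Request:
servo_tool:
  series:
    - [[0, 0, 0, 0], [0, 0, 0, 0], [0, 0, -5, 0], [0, 0, -12, 0], [0, 0, -20, 0], [0, 0, -25, 0], [0, 0, -25, 0], [0, 0, -20, 0], [0, 0, -10, 0], [0, 0, 0, 0]]

```text
t: 11.83
eef_pos: [0.5354, -0.1915, 0.2602]
ee_rot: [-3.137, 0.001, -1.911]
force: [0.7, -0.2, -0.1]
width: 0.0874
gripper_force: 0.0
```

Run:
```python
from h import *
s=telemetry.get_state();print(s['eef_pos'],s['force'],s['width'])
a=grab('scene','s4');c=grab('side','d4');b=grab('wrist','w4')
x=cv2.resize(c[90:210,190:310],(384,384),interpolation=cv2.INTER_CUBIC)
cv2.imwrite('pics/c4.png',np.hstack([b[:,50:450],x])[:,:,::-1])
E=cal('wrist');np.savez('w4.npz',*E)
```

```text
[ 0.53537485 -0.19145282  0.26023157] [ 0.67212312 -0.15770963 -0.11901668] 0.0874222131647053
```

View pics/c4.png

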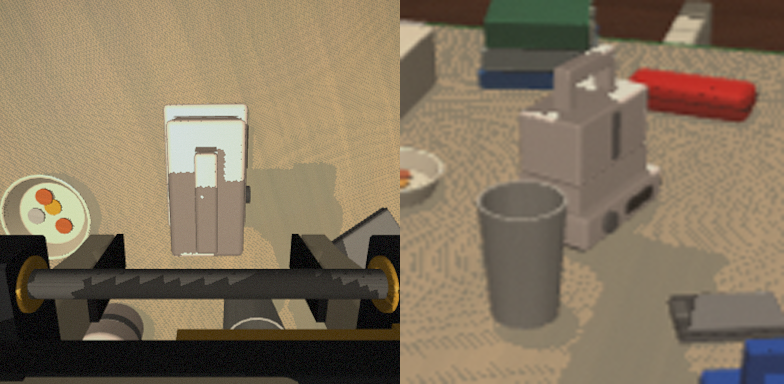

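The pictures show the tank centred and square on the base. The gripper is clear above it and the tumbler stands upright. The release height minus the grasp height is 39.8 mm, which is flush.

```bash
python3 -c "
from h import *
print(ticket.job_done())"
```

```text
the job is handed in; nothing more can be done
None
```

The job is handed in: the white tank is seated flush and square on the base, set down and released with the gripper clear and the tumbler still upright; the hand-in gave no verdict.

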